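# Set the tube-projection stop

### The arm

A 6-joint arm with a two-finger parallel gripper is mounted at the origin on the work surface. World frame = base frame: x ahead of the robot, y to its left, z up, the work surface at z = 0. Lengths are in m, angles in rad, forces in N, time in s.
With the tool pointing down it reaches from about 0.35 to 0.925 m from the base axis. Payload 6.4 kg.
Tool frame: the origin (TCP) lies on the centre line of the jaws, within the pads' length; the fingertips stand 8 mm ahead of it and the grasp point (between the pads) lies 11 mm behind it (bot.tips_ahead is the distance from the TCP to the fingertips, in m); z points along the fingers, y is the line along which they close (so a half turn about z gives the same grasp; the last joint's range is limited). The gripper opens to 85 mm and grips with 20 to 120 N. Pads are 22 mm wide; open, the fingers measure 114 mm over their backs; the gripper's body (76 mm by 85 mm) begins 54 mm behind the grasp point. The pads swing forward as they close: fully open they stand 13 mm farther back than shut.
Start: joints at [0.97, 0.245, 1.558, -0, 1.339, -0.174], TCP at [0.269, 0.592, 0.239] pointing down, gripper open.
Joint ranges: [-3.13, 3.13], [-1.02, 2.26], [0.13, 2.54], [-0.95, 4.09], [0.21, 2.88], [-2.74, 2.74]. Speed limits (rad/s): [2.57, 2.57, 3.14, 3.14, 3.14, 3.14].

### API

Orientations are given as a unit quaternion [w, x, y, z].
In Python, from cell import bot gives the robot as it stands.
- The arm moves only by the tool jog_arm, never from a script. Its argument "commands" is a list of rows, each an object of numbers: "x", "y", "z": the shift along the world's x, y, z in m; "spin": the turn about the world's z in rad; "hand": the opening, from 0 (shut) to 1 (fully open). In form: [{"x": .., "y": .., "z": .., "spin": .., "hand": ..}, ...]. A call has 1 to 20 rows; each row is the pose to reach, as a shift and turn from the pose commanded when the call began; what a row does not reach only later rows make up. A row lasts 1/10 s, in which the tool goes at most 50 mm and 8.59 degrees, less where a joint would pass 70% of its speed; a pose out of reach is approached as far as the arm can. A call with a gripper value outside its range is refused whole. The fingers move at their own pace and stop on an object; "grip_force" is the grip in N (left out, the last holds). Time passes only in rows, so rows that repeat a pose let the fingers close. It gives the time, the measured TCP pose, the force, the opening and the grip force at its end, in the units of the state.
- bot.read_state(): the state, without advancing time (a new reading comes with each control period).
- bot.get_image(name): name is "scene" or "top" or "wrist"; returns the picture (480x640x3 uint8, red, green, blue); there is no depth.
- bot.camera_params(name): a dict with "mtx" (3x3 intrinsics, pixels), "k1" (the pictures are not rectified: a ray, as slopes to the right and down, at radius r is drawn at 1 + k1 r^2 times it, then the intrinsics apply), "eye" and "orientation" of the camera in the world. Camera axes: x right, y down, z forward; pixel columns grow to the right and rows downward; lengths in m; the calibration is good to about 2 mm. A picture is of the moment at which its call begins: read the wrist's pose just before it. camera_params takes no time and is no camera call; for the wrist camera it gives the pose at the moment of the call.
- bot.close_job(): hands the job in; it is judged then, once.
The state is a dict: "time_s": time; "q": joint angles; "joint_velocities": joint speeds; "effort": joint torques, N m; "ee_pos": TCP position; "orientation": TCP orientation; "contact_force": force on the tool from outside, world axes, zero at the start; "moment": the same for the moment, N m; "gripper_width": finger opening in m; "grasp_force": force on a finger pad.
Only numpy, scipy, OpenCV 4.12 (cv2) and the standard library are available. Lean on these libraries where they do the work, as an engineer would, in place of code of your own. Each camera call takes 0.05 s, during which the arm holds its last target. There are 200 camera calls.

### The job

Set the stop for the cooler core's tubes: with a fingertip, roll the knurled adjuster wheel until the gap between the carriage's pointer and the gauge clip has closed and the two points stand tip to tip. Move the carriage only by its wheel, do not push it by hand, and leave the core and the other things on the bench where they are. Finish with the hand clear.

Things in the scene. Friction and masses are not known exactly. Their poses are not given: they have to be found in the camera images.
- wheel_top (a point): topmost point of the knurled adjuster wheel, midway across its width, 82 mm above the bench, fixed to the fixture. Axes, the same for all points here: z up; y along the slide, from the carriage towards the core; x across it, along the wheel's axle, away from the robot. Nothing within 55 mm rises higher; the stop plate rises 44 mm higher, 55 mm or more off in y and 70 mm in x
- wheel: steel wheel, 64 mm diameter, 18 mm wide, 24 ridges 1.5 mm proud on the rim; origin at its centre. Stands in a grey bracket, its top 22 mm showing. Stroking its top towards +y drives the carriage to +y, 10 mm per rad (1 mm per 3.2 mm of rim); towards -y draws it back. Stiff (2 N at the rim), never coasts, stays as left: roll it in repeated strokes, pressing down about 5 to 10 N
- pointer_tip (a point): tip of the steel pointer on the carriage's side away from the robot: a level pointed tongue 12 mm wide, 5 mm thick, pointing to +x at the scale bar, 74.5 mm above the bench. It moves with the carriage along y; the travel stop lies 6 mm or more beyond the meeting place
- gauge_tip (a point): the gauge mark: tip of the steel gauge clip clamped fast on the aluminium scale bar, pointing to -x at the pointer's height. At the start it is 15 to 47 mm ahead of the pointer, towards +y. When set, the two tips face one another across 2 mm in x
- carriage: sliding aluminium carriage: saddle 84 by 138 mm, top 72 mm above the bench, a toothed rack on its robot side, and an upright stop plate 100 mm wide, 12 mm thick, reaching 126 mm above the bench. Origin at bench height below the middle of the plate's face, which looks to +y at the core. To be moved by the wheel only
- core: the cooler core, 110 mm wide, 200 mm long, 75 mm high, 2.2 kg: two aluminium tube sheets joined by copper tubes lying along fixture y, loose in the fixture's cradle 46 mm above the bench. Origin at the middle of the lower edge of the tube-sheet face that looks at the stop plate. Leave it alone
- mallet: wooden-handled mallet lying on the bench, 240 mm long, beside the fixture on the robot's side. Origin under its middle. Leave it alone
- plug_gauge: small steel plug gauge standing on the bench on the robot's side of the fixture, base 32 mm in diameter, 64 mm high. Origin under its centre. Leave it alone
- plug_tin: open sheet-steel tin of black rubber plugs, 100 by 130 by 42 mm, on the bench beyond the carriage end of the fixture. Origin under its centre. Leave it alone

How it is judged:
At the end, for the whole second after the job is handed in: the pointer's tip stands within 2.5 mm of the gauge clip's tip, measured along the slide, and the carriage is at rest (y of pointer_tip in the frame of gauge_tip between -0.0025 and 0.0025 m and linear speed of carriage below 0.003 m/s); the robot touches nothing.
It fails at once if the carriage is pushed by the hand or arm instead of by its wheel (contact force between carriage and the fingers above 2 N or contact force between carriage and the arm above 2 N).
It fails at once if the core is shifted in its cradle (distance of core from where it was at the start of the episode above 0.01 m).
It fails at once if the mallet is moved or lifted (distance of mallet from where it was at the start of the episode above 0.02 m).
It fails at once if the plug gauge is moved, lifted or tipped (distance of plug_gauge from where it was at the start of the episode above 0.02 m or angle between plug_gauge's own z axis and vertical above 0.5 rad).
It fails at once if the tin of plugs is moved or lifted (distance of plug_tin from where it was at the start of the episode above 0.02 m).
It also fails if it takes over 64 s, if anything falls off the work surface, if the arm or the gripper's body presses on something with over 40 N, if the wrist force passes 120 N, or if a joint passes its speed limit or range.

## Working session

There is one attempt and no reset: what is moved stays moved. The work goes in short steps, Python scripts to look and compute and a tool call to move; the robot and the scene stay as the last step left them, time stands still between calls to the robot, and variables do not carry over. Pictures are saved under pics/ and viewed, at most 10 in all, crops included, and the job is handed in when it is done.

Besides the shell and the picture viewer there is one more tool, called after "Emit:" as name(argument=value, ...) on one line, values as JSON. jog_arm: Moves the arm, as the interface text tells. Its arguments: {"type":"object","properties":{"commands":{"type":"array","items":{"type":"object","properties":{"x":{"type":"number"},"y":{"type":"number"},"z":{"type":"number"},"spin":{"type":"number"},"hand":{"type":"number"}}}},"grip_force":{"type":"number"}},"required":["commands"]}

```bash
mkdir -p pics; cat > h.py <<'E'
import numpy as np, cv2
from scipy.spatial.transform import Rotation as R
from cell import bot
def rot(o):
    o=np.array(o,float)
    return o if o.shape==(3,3) else R.from_quat(np.r_[o[1:],o[0]]).as_matrix()
def ray(p,u,v):
    K=np.array(p["mtx"]);d=np.array([(u-K[0,2])/K[0,0],(v-K[1,2])/K[1,1]]);s=d.copy()
    for _ in range(20): s=d/(1+p["k1"]*(s@s))
    return rot(p["orientation"])@np.r_[s,1]
def atz(p,u,v,z):
    r=ray(p,u,v);e=np.array(p["eye"]);return e+r*(z-e[2])/r[2]
def pix(p,X):
    c=rot(p["orientation"]).T@(np.array(X)-np.array(p["eye"]));s=c[:2]/c[2];s=s*(1+p["k1"]*(s@s))
    return (np.array(p["mtx"])@np.r_[s,1])[:2]
def snap(n,f):
    p=bot.camera_params(n);im=bot.get_image(n);cv2.imwrite("pics/"+f,im[:,:,::-1]);return p,im
E
python3 - <<'E'
from h import *
for n in("top","scene"):
    p,im=snap(n,n+"0.png");print(n,p)
print(bot.read_state())
E
```

```text
top {'mtx': array([[448.66158072,   0.        , 315.23716141],
       [  0.        , 448.66158072, 243.94252113],
       [  0.        ,   0.        ,   1.        ]]), 'k1': -0.06710253797192696, 'eye': array([ 0.49674072, -0.01061463,  1.08537578]), 'orientation': array([-0.03596497,  0.71317508, -0.69963042,  0.02459901])}
scene {'mtx': array([[439.94306219,   0.        , 314.26634557],
       [  0.        , 439.94306219, 244.90941477],
       [  0.        ,   0.        ,   1.        ]]), 'k1': -0.026809097232557425, 'eye': array([1.06537086, 0.20013654, 0.60829705]), 'orientation': array([-0.20662829,  0.52065291,  0.76532808, -0.31701454])}
{'time_s': 0.1, 'q': array([ 9.69901941e-01,  2.45762201e-01,  1.55890984e+00, -3.04554565e-07,
        1.33868124e+00, -1.74115209e-01]), 'joint_velocities': array([-5.86641016e-05, -9.79480389e-04, -3.35280981e-03,  2.06438943e-04,
        1.19950562e-03,  4.85229914e-04]), 'effort': array([-3.43030124e-04, -4.30669641e+01, -3.27131331e+01, -8.99191855e-05,
        2.79203530e-03,  4.27713843e-06]), 'ee_pos': array([0.26878387, 0.59128507, 0.23826947]), 'orientation': array([-3.32515492e-04,  2.11773702e-01,  9.77318333e-01, -8.15099307e-04]), 'contact_force': array([ 0.11574844, -0.04084397, -0.44710844]), 'moment': array([0.0001909 , 0.00995427, 0.02010029]), 'grasp_force': 0.0, 'gripper_width': 0.0852774491026215}
```

View pics/top0.png

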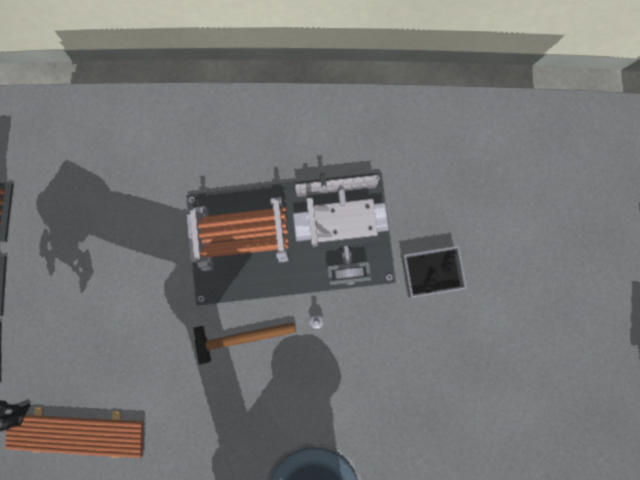

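View pics/scene0.png

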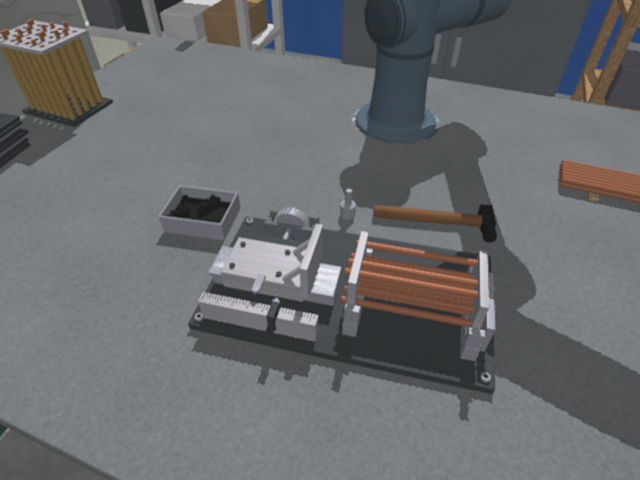

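The top view shows the wheel near (349,271), the pointer near (342,192), and the gauge clip near (320,185). Fixture +y points left in the image. In the scene view the pointer is near (258,284) and the clip near (273,310). I'll enlarge both.

```bash
python3 - <<'E'
from h import *
a=cv2.imread("pics/top0.png")[160:300,280:400];b=cv2.imread("pics/scene0.png")[200:340,200:320]
o=np.hstack([cv2.resize(x,None,fx=3.3,fy=4,interpolation=cv2.INTER_CUBIC) for x in(a,b)]);cv2.imwrite("pics/z.png",o)
p=bot.camera_params("top")
print("wheel",atz(p,349,271,.082),"ptr",atz(p,342,190,.0745),"gauge",atz(p,321,192,.0745))
print("base corners",[atz(p,*c,.015).round(4) for c in((187,192),(381,172),(395,283),(196,305))])
print("rail",atz(p,296,184,.06),atz(p,378,177,.06))
E
```

```text
wheel [ 0.52355506 -0.07017613  0.082     ] ptr [ 0.7082875  -0.05221078  0.0745    ] gauge [ 0.70281446 -0.00429846  0.0745    ]
base corners [array([0.7102, 0.3237, 0.015 ]), array([ 0.7669, -0.1488,  0.015 ]), array([ 0.4989, -0.1839,  0.015 ]), array([0.4367, 0.2897, 0.015 ])]
rail [0.72370622 0.05426458 0.06      ] [ 0.7435798  -0.13609539  0.06      ]
```

View pics/z.png

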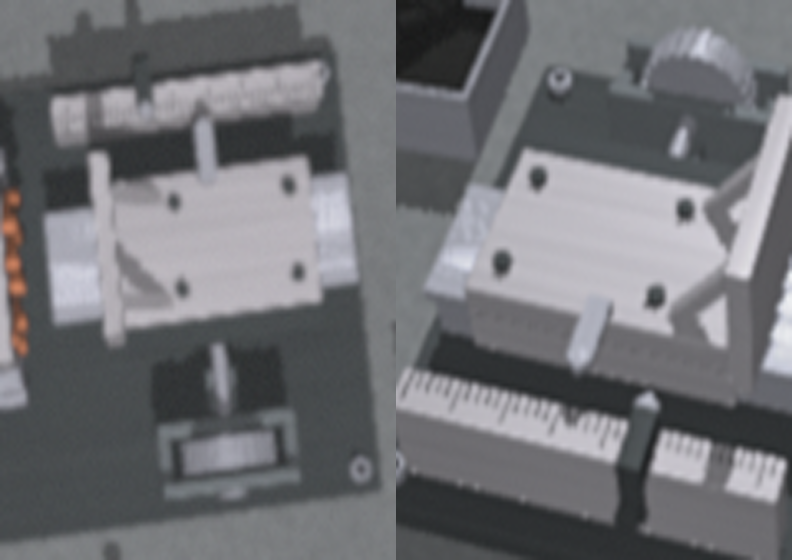

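```bash
cat >> h.py <<'E'
a=.12; FX=np.array([np.cos(a),np.sin(a),0]); FY=np.array([-np.sin(a),np.cos(a),0])
def gap(P,G): return (np.array(G)-np.array(P))@FY
E
python3 - <<'E'
from h import *
p=bot.camera_params("top");s=bot.camera_params("scene")
print("wheel",atz(p,348.8,273,.072), "scene wheel top",atz(s,200+(697-396)/3.3,200+33/4,.082))
for n,q,P,G in(("top",p,(341.5,189.5),(324.5,188)),("scene",s,(255.2,292),(276,298.2))):
    A,B=atz(q,*P,.0745),atz(q,*G,.0745);print(n,A,B,gap(A,B),(B-A)@FX)
E
```

```text
wheel [ 0.51931138 -0.07038231  0.072     ] scene wheel top [ 0.51667253 -0.07336054  0.082     ]
top [ 0.70942891 -0.0510522   0.0745    ] [ 0.71224444 -0.01213262  0.0745    ] 0.038302642699721584 0.0074544314869461024
scene [ 0.70917875 -0.04902418  0.0745    ] [ 0.70835173 -0.01390985  0.0745    ] 0.03496081192099903 0.003382534802290204
```

Emit:
jog_arm(commands=[{"x":0.25,"y":-0.663,"z":0,"spin":0.55,"hand":0},{"x":0.25,"y":-0.663,"z":0,"spin":0.55,"hand":0},{"x":0.25,"y":-0.663,"z":0,"spin":0.55,"hand":0},{"x":0.25,"y":-0.663,"z":0,"spin":0.55,"hand":0},{"x":0.25,"y":-0.663,"z":0,"spin":0.55,"hand":0},{"x":0.25,"y":-0.663,"z":0,"spin":0.55,"hand":0},{"x":0.25,"y":-0.663,"z":0,"spin":0.55,"hand":0},{"x":0.25,"y":-0.663,"z":0,"spin":0.55,"hand":0},{"x":0.25,"y":-0.663,"z":0,"spin":0.55,"hand":0},{"x":0.25,"y":-0.663,"z":0,"spin":0.55,"hand":0},{"x":0.25,"y":-0.663,"z":0,"spin":0.55,"hand":0},{"x":0.25,"y":-0.663,"z":0,"spin":0.55,"hand":0},{"x":0.25,"y":-0.663,"z":0,"spin":0.55,"hand":0},{"x":0.25,"y":-0.663,"z":0,"spin":0.55,"hand":0},{"x":0.25,"y":-0.663,"z":0,"spin":0.55,"hand":0},{"x":0.25,"y":-0.663,"z":0,"spin":0.55,"hand":0},{"x":0.25,"y":-0.663,"z":0,"spin":0.55,"hand":0},{"x":0.25,"y":-0.663,"z":0,"spin":0.55,"hand":0}])

```text
time_s: 1.9
ee_pos: [0.5186, -0.0697, 0.2391]
orientation: [-0.0, -0.063, 0.998, 0.0]
contact_force: [0.3, -0.0, -0.2]
gripper_width: 0.0001
grasp_force: 0.0
```

```bash
python3 - <<'E'
from h import *
print(bot.read_state()); p,im=snap("wrist","w1.png");print(p)
print("pred wheel",pix(p,[.519,-.071,.082]),"P",pix(p,[.709,-.05,.0745]),"G",pix(p,[.71,-.013,.0745]))
E
```

```text
{'time_s': 1.9, 'q': array([-3.50705278e-01, -5.39082094e-02,  1.87951604e+00,  2.39014852e-04,
        1.31662954e+00, -2.04669287e+00]), 'joint_velocities': array([ 0.00429719, -0.00490588, -0.00335937, -0.00216004, -0.00241327,
       -0.00108696]), 'effort': array([-5.31396344e-01, -2.97857362e+01, -3.24606335e+01, -1.37641205e-02,
       -6.41232225e-03,  2.84005335e-03]), 'ee_pos': array([ 0.51857101, -0.069749  ,  0.23905432]), 'orientation': array([-2.48766189e-04, -6.25247336e-02,  9.98043356e-01,  2.35391354e-04]), 'contact_force': array([ 0.33429476, -0.00392221, -0.22534961]), 'moment': array([-0.03585805, -0.00124206,  0.0718969 ]), 'grasp_force': 0.0, 'gripper_width': 7.45899504673427e-05}
{'mtx': array([[410.61230665,   0.        , 320.13995548],
       [  0.        , 410.61230665, 247.28683405],
       [  0.        ,   0.        ,   1.        ]]), 'k1': 0.018865378111103975, 'eye': array([ 0.44417155, -0.0791753 ,  0.37279324]), 'orientation': array([0.09988419, 0.65413134, 0.74120205, 0.11293738])}
pred wheel [318.64135477 226.97332944] P [315.76285018 434.48484409] G [357.02715346 439.72499861]
```

View pics/w1.png

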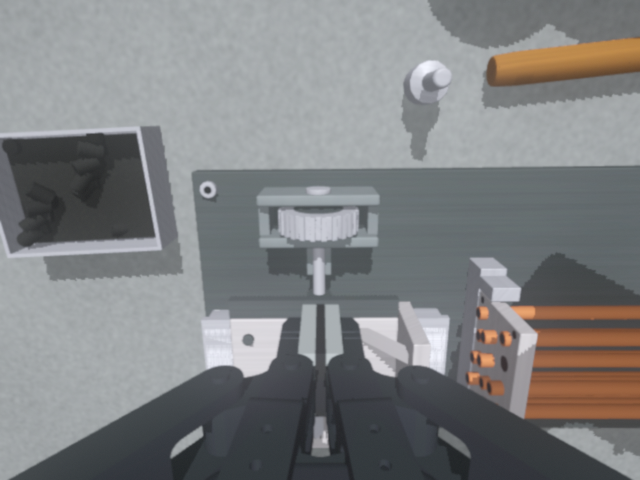

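The wrist view shows the wheel centre at about (318,223), close to the predicted (319,227). The fixture is square to the image, so the yaw is right. Wheel x is about 0.517. I'll descend to just above the rim at the start of the stroke.

Emit:
jog_arm(commands=[{"x":-0.001,"y":-0.012,"z":-0.05,"hand":0},{"x":-0.001,"y":-0.012,"z":-0.1},{"x":-0.001,"y":-0.012,"z":-0.13},{"x":-0.001,"y":-0.012,"z":-0.142},{"x":-0.001,"y":-0.012,"z":-0.146},{"x":-0.001,"y":-0.012,"z":-0.147},{"x":-0.001,"y":-0.012,"z":-0.148},{"x":-0.001,"y":-0.012,"z":-0.149},{"x":-0.001,"y":-0.012,"z":-0.149}])

```text
schema error: expected keys x, y, z, spin, hand
```

Emit:
jog_arm(commands=[{"x":-0.001,"y":-0.012,"z":-0.05,"spin":0,"hand":0},{"x":-0.001,"y":-0.012,"z":-0.1,"spin":0,"hand":0},{"x":-0.001,"y":-0.012,"z":-0.13,"spin":0,"hand":0},{"x":-0.001,"y":-0.012,"z":-0.142,"spin":0,"hand":0},{"x":-0.001,"y":-0.012,"z":-0.146,"spin":0,"hand":0},{"x":-0.001,"y":-0.012,"z":-0.147,"spin":0,"hand":0},{"x":-0.001,"y":-0.012,"z":-0.148,"spin":0,"hand":0},{"x":-0.001,"y":-0.012,"z":-0.149,"spin":0,"hand":0},{"x":-0.001,"y":-0.012,"z":-0.149,"spin":0,"hand":0}])

```text
time_s: 2.85
ee_pos: [0.5187, -0.0835, 0.0913]
orientation: [0.001, -0.062, 0.998, -0.0]
contact_force: [0.1, -0.6, 0.7]
gripper_width: 0.0
grasp_force: 0.0
```

Emit:
jog_arm(commands=[{"x":0,"y":0,"z":-0.001,"spin":0,"hand":0},{"x":0,"y":0,"z":-0.001,"spin":0,"hand":0},{"x":0,"y":0,"z":-0.001,"spin":0,"hand":0}])

```text
time_s: 3.15
ee_pos: [0.5183, -0.0834, 0.0895]
orientation: [0.0, -0.062, 0.998, -0.0]
contact_force: [0.0, -0.5, 0.8]
gripper_width: 0.0
grasp_force: 0.5
```

Emit:
jog_arm(commands=[{"x":0,"y":0,"z":-0.001,"spin":0,"hand":0},{"x":0,"y":0,"z":-0.001,"spin":0,"hand":0},{"x":0,"y":0,"z":-0.002,"spin":0,"hand":0},{"x":0,"y":0,"z":-0.002,"spin":0,"hand":0}])

```text
time_s: 3.55
ee_pos: [0.5188, -0.0838, 0.088]
orientation: [0.001, -0.062, 0.998, -0.001]
contact_force: [0.6, -1.7, 4.1]
gripper_width: -0.0001
grasp_force: 2.0
```

Emit:
jog_arm(commands=[{"x":0,"y":0,"z":-0.001,"spin":0,"hand":0},{"x":0,"y":0.002,"z":-0.001,"spin":0,"hand":0},{"x":-0.0005,"y":0.005,"z":-0.001,"spin":0,"hand":0},{"x":-0.001,"y":0.008,"z":-0.001,"spin":0,"hand":0},{"x":-0.0013,"y":0.011,"z":-0.001,"spin":0,"hand":0},{"x":-0.0016,"y":0.013,"z":-0.001,"spin":0,"hand":0}])

```text
time_s: 4.15
ee_pos: [0.5176, -0.0721, 0.0897]
orientation: [0.0, -0.062, 0.998, -0.002]
contact_force: [-9.2, -3.6, 22.0]
gripper_width: -0.0001
grasp_force: 11.3
```

```bash
cat >> h.py <<'E'
def zoom(f):
    im=bot.get_image("scene")[:,:,::-1][260:330,230:310]
    cv2.imwrite("pics/"+f,cv2.resize(im,None,fx=8,fy=8,interpolation=cv2.INTER_CUBIC))
E
python3 - <<'E'
from h import *
print(bot.read_state()["contact_force"]);zoom("s1.png")
E
```

```text
[-9.16576575 -3.55814476 21.99919368]
```

View pics/s1.png

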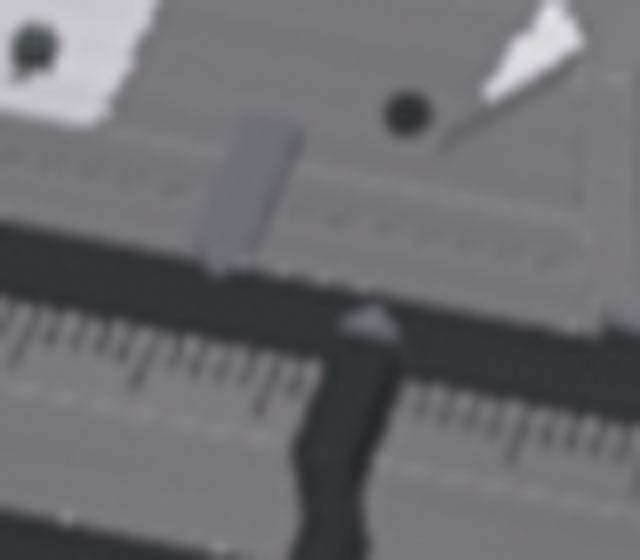

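Emit:
jog_arm(commands=[{"x":0,"y":0,"z":0.002,"spin":0,"hand":0},{"x":-0.0004,"y":0.003,"z":0.002,"spin":0,"hand":0},{"x":-0.0007,"y":0.006,"z":0.0014,"spin":0,"hand":0},{"x":-0.001,"y":0.009,"z":0.0007,"spin":0,"hand":0},{"x":-0.0014,"y":0.012,"z":-0.0003,"spin":0,"hand":0},{"x":-0.0017,"y":0.015,"z":-0.0017,"spin":0,"hand":0}])

```text
time_s: 4.8
ee_pos: [0.5154, -0.055, 0.0862]
orientation: [0.0, -0.062, 0.998, 0.0]
contact_force: [-5.2, 2.9, 15.3]
gripper_width: -0.0002
grasp_force: 6.8
```

Emit:
jog_arm(commands=[{"x":0,"y":0,"z":0.015,"spin":0,"hand":0},{"x":0.001,"y":-0.008,"z":0.018,"spin":0,"hand":0},{"x":0.003,"y":-0.028,"z":0.016,"spin":0,"hand":0},{"x":0.004,"y":-0.031,"z":0.005,"spin":0,"hand":0},{"x":0.004,"y":-0.031,"z":0.0,"spin":0,"hand":0},{"x":0.004,"y":-0.031,"z":0.0,"spin":0,"hand":0}])

```text
time_s: 5.4
ee_pos: [0.5195, -0.0889, 0.0857]
orientation: [-0.0, -0.062, 0.998, -0.003]
contact_force: [-5.7, -9.0, 14.2]
gripper_width: 0.0001
grasp_force: 7.1
```

Emit:
jog_arm(commands=[{"x":0,"y":0.001,"z":0.0008,"spin":0,"hand":0},{"x":-0.0004,"y":0.003,"z":0.0019,"spin":0,"hand":0},{"x":-0.0007,"y":0.006,"z":0.0029,"spin":0,"hand":0},{"x":-0.001,"y":0.009,"z":0.0036,"spin":0,"hand":0},{"x":-0.0014,"y":0.012,"z":0.0041,"spin":0,"hand":0},{"x":-0.0018,"y":0.015,"z":0.0042,"spin":0,"hand":0},{"x":-0.0022,"y":0.018,"z":0.0041,"spin":0,"hand":0},{"x":-0.0025,"y":0.021,"z":0.0036,"spin":0,"hand":0},{"x":-0.003,"y":0.024,"z":0.0029,"spin":0,"hand":0},{"x":-0.0033,"y":0.027,"z":0.0019,"spin":0,"hand":0},{"x":-0.0036,"y":0.03,"z":0.0005,"spin":0,"hand":0},{"x":-0.0036,"y":0.03,"z":0.02,"spin":0,"hand":0}])

```text
time_s: 6.6
ee_pos: [0.5132, -0.055, 0.1023]
orientation: [-0.003, -0.062, 0.998, 0.001]
contact_force: [-0.4, -0.4, 0.0]
gripper_width: 0.0002
grasp_force: 0.0
```

```bash
python3 - <<'E'
from h import *
print(bot.read_state()["contact_force"]);zoom("s2.png")
E
```

```text
[-0.37207891 -0.38528287  0.00325009]
```

View pics/s2.png

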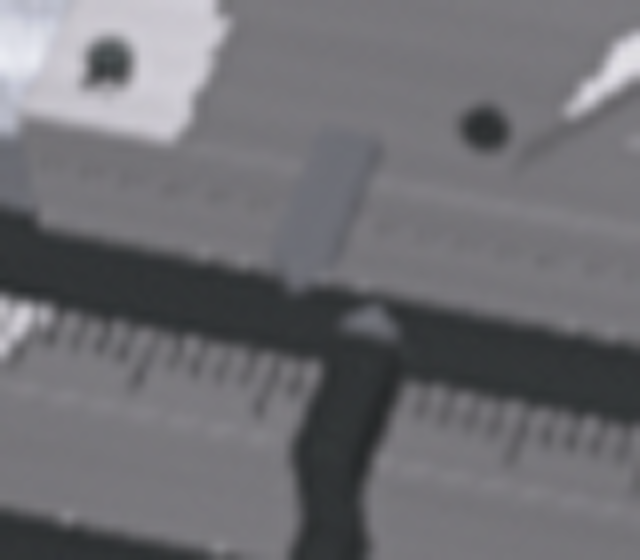

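```bash
python3 - <<'E'
from h import *
s=bot.camera_params("scene")
f=lambda x,y:atz(s,230+(x+.5)/8-.5,260+(y+.5)/8-.5,.0745)
G=f(372,303)
for P in((215,275),(296,293)):
    A=f(*P);print(A,G,gap(A,G),(G-A)@FX)
E
```

```text
[ 0.71186391 -0.04550811  0.0745    ] [ 0.70699668 -0.01444599  0.0745    ] 0.031421399669053995 -0.0011137162651473115
[ 0.71011216 -0.02904097  0.0745    ] [ 0.70699668 -0.01444599  0.0745    ] 0.014862980212412117 -0.001345884426122292
```

The pointer tip is now at about (267,296.5) against the gauge tip at (276.5,298), leaving a gap of roughly 15 mm. I'll do one more full stroke.

Emit:
jog_arm(commands=[{"x":0.0036,"y":-0.03,"z":0.0,"spin":0,"hand":0},{"x":0.0036,"y":-0.03,"z":-0.016,"spin":0,"hand":0},{"x":0.0036,"y":-0.03,"z":-0.0195,"spin":0,"hand":0},{"x":0.0034,"y":-0.028,"z":-0.0187,"spin":0,"hand":0},{"x":0.0032,"y":-0.027,"z":-0.0181,"spin":0,"hand":0},{"x":0.0029,"y":-0.024,"z":-0.0171,"spin":0,"hand":0},{"x":0.0026,"y":-0.021,"z":-0.0164,"spin":0,"hand":0},{"x":0.0022,"y":-0.018,"z":-0.0159,"spin":0,"hand":0},{"x":0.0018,"y":-0.015,"z":-0.0158,"spin":0,"hand":0},{"x":0.0014,"y":-0.012,"z":-0.0159,"spin":0,"hand":0},{"x":0.0011,"y":-0.009,"z":-0.0164,"spin":0,"hand":0},{"x":0.0006,"y":-0.006,"z":-0.0171,"spin":0,"hand":0},{"x":0.0003,"y":-0.003,"z":-0.0181,"spin":0,"hand":0},{"x":0,"y":0,"z":-0.0195,"spin":0,"hand":0},{"x":0,"y":0,"z":0.0,"spin":0,"hand":0}])

```text
time_s: 8.15
ee_pos: [0.5133, -0.0549, 0.1024]
orientation: [-0.002, -0.062, 0.998, 0.001]
contact_force: [-1.1, 0.5, -0.2]
gripper_width: -0.0
grasp_force: 0.0
```

```bash
python3 - <<'E'
from h import *
print(bot.read_state()["contact_force"]);zoom("s3.png")
E
```

```text
[-1.0900246   0.45625766 -0.23903321]
```

View pics/s3.png

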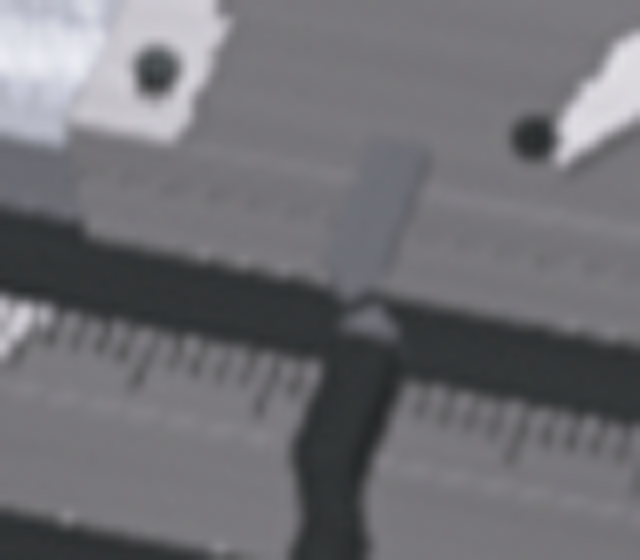

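```bash
python3 - <<'E'
from h import *
s=bot.camera_params("scene")
f=lambda x,y:atz(s,230+(x+.5)/8-.5,260+(y+.5)/8-.5,.0745)
z=lambda X:(pix(s,X)-[230,260])*8+3.5
G=f(372,303);A=f(346,301);print(gap(A,G),(G-A)@FX)
T=G-.002*FX;print("target tip px",z(T),"per mm y",(z(T+.001*FY)-z(T)), "per mm x",(z(T+.001*FX)-z(T)))
E
```

```text
0.00496494537041541 -0.0007825735855745238
target tip px [375.31612886 294.92007156] per mm y [4.97091508 1.03686556] per mm x [-1.65642763  4.0359626 ]
```

The pointer tip is near (346,301) and the gauge tip near (372,303) in the zoom, so about 5 mm remains. I'll do a short stroke of about 13.5 mm at the rim, then lift and look straight down on the tips with the wrist camera.

Emit:
jog_arm(commands=[{"x":0.0026,"y":-0.022,"z":0.0,"spin":0,"hand":0},{"x":0.0026,"y":-0.022,"z":-0.013,"spin":0,"hand":0},{"x":0.0026,"y":-0.022,"z":-0.0166,"spin":0,"hand":0},{"x":0.0023,"y":-0.019,"z":-0.016,"spin":0,"hand":0},{"x":0.0019,"y":-0.016,"z":-0.0158,"spin":0,"hand":0},{"x":0.0016,"y":-0.013,"z":-0.0159,"spin":0,"hand":0},{"x":0.0012,"y":-0.01,"z":-0.0162,"spin":0,"hand":0},{"x":0.001,"y":-0.0085,"z":-0.0165,"spin":0,"hand":0},{"x":0.001,"y":-0.0085,"z":0.0,"spin":0,"hand":0},{"x":0.001,"y":-0.0085,"z":0.05,"spin":0,"hand":0},{"x":0.001,"y":-0.0085,"z":0.1,"spin":0,"hand":0},{"x":0.001,"y":-0.0085,"z":0.136,"spin":0,"hand":0},{"x":0.05,"y":0.0,"z":0.136,"spin":0,"hand":0},{"x":0.1,"y":0.025,"z":0.136,"spin":0,"hand":0},{"x":0.145,"y":0.045,"z":0.136,"spin":0,"hand":0},{"x":0.19,"y":0.05,"z":0.136,"spin":0,"hand":0},{"x":0.195,"y":0.05,"z":0.136,"spin":0,"hand":0},{"x":0.195,"y":0.05,"z":0.136,"spin":0,"hand":0}])

```text
time_s: 10.0
ee_pos: [0.7098, -0.0053, 0.2365]
orientation: [-0.003, -0.062, 0.998, 0.001]
contact_force: [0.1, -0.5, -0.1]
gripper_width: 0.0002
grasp_force: 0.0
```

```bash
python3 - <<'E'
from h import *
p,im=snap("wrist","w2.png")
c=pix(p,[.709,-.013,.0745]);print(c);u,v=int(c[0])-40,int(c[1])-35
u=max(u,0);v=max(v,0)
cv2.imwrite("pics/w2z.png",cv2.resize(im[v:v+70,u:u+80,::-1],None,fx=8,fy=8,interpolation=cv2.INTER_CUBIC));print(u,v)
E
```

```text
[309.94518265 223.6149334 ]
269 188
```

View pics/w2z.png

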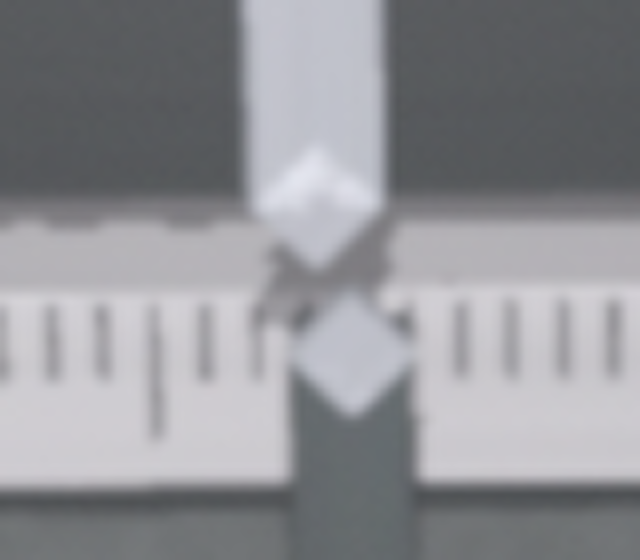

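From above, the pointer tip is at u=318 and the gauge tip at u=352, with +y to the right. At 11.5 px/mm, 2.9 mm remains, which needs about 9 mm at the rim.

Emit:
jog_arm(commands=[{"x":-0.048,"y":-0.018,"z":0,"spin":0,"hand":0},{"x":-0.095,"y":-0.035,"z":0,"spin":0,"hand":0},{"x":-0.14,"y":-0.052,"z":0,"spin":0,"hand":0},{"x":-0.185,"y":-0.068,"z":0,"spin":0,"hand":0},{"x":-0.1927,"y":-0.069,"z":0,"spin":0,"hand":0},{"x":-0.1927,"y":-0.069,"z":-0.045,"spin":0,"hand":0},{"x":-0.1927,"y":-0.069,"z":-0.09,"spin":0,"hand":0},{"x":-0.1927,"y":-0.069,"z":-0.13,"spin":0,"hand":0},{"x":-0.1927,"y":-0.069,"z":-0.147,"spin":0,"hand":0},{"x":-0.1927,"y":-0.069,"z":-0.152,"spin":0,"hand":0},{"x":-0.1927,"y":-0.069,"z":-0.152,"spin":0,"hand":0},{"x":-0.1931,"y":-0.066,"z":-0.1518,"spin":0,"hand":0},{"x":-0.1935,"y":-0.063,"z":-0.152,"spin":0,"hand":0},{"x":-0.1938,"y":-0.06,"z":-0.1522,"spin":0,"hand":0},{"x":-0.1938,"y":-0.06,"z":-0.1522,"spin":0,"hand":0},{"x":-0.1938,"y":-0.06,"z":-0.136,"spin":0,"hand":0},{"x":-0.1938,"y":-0.06,"z":-0.09,"spin":0,"hand":0},{"x":-0.1938,"y":-0.06,"z":-0.045,"spin":0,"hand":0},{"x":-0.1938,"y":-0.06,"z":0,"spin":0,"hand":0}])

```text
time_s: 11.95
ee_pos: [0.5154, -0.0659, 0.2425]
orientation: [0.0, -0.061, 0.998, -0.0]
contact_force: [0.9, -0.9, 0.4]
gripper_width: -0.0002
grasp_force: 0.0
```

Emit:
jog_arm(commands=[{"x":0.048,"y":0.015,"z":0,"spin":0,"hand":0},{"x":0.096,"y":0.03,"z":0,"spin":0,"hand":0},{"x":0.144,"y":0.045,"z":0,"spin":0,"hand":0},{"x":0.19,"y":0.06,"z":0,"spin":0,"hand":0},{"x":0.1938,"y":0.06,"z":0,"spin":0,"hand":0},{"x":0.1938,"y":0.06,"z":0,"spin":0,"hand":0},{"x":0.1938,"y":0.06,"z":0,"spin":0,"hand":0}])

```text
time_s: 12.65
ee_pos: [0.7092, -0.0065, 0.241]
orientation: [0.0, -0.061, 0.998, -0.0]
contact_force: [0.3, 0.2, -0.3]
gripper_width: -0.0
grasp_force: 0.0
```

```bash
python3 - <<'E'
from h import *
p,im=snap("wrist","w3.png");u,v=269,188
cv2.imwrite("pics/w3z.png",cv2.resize(im[v:v+70,u:u+80,::-1],None,fx=8,fy=8,interpolation=cv2.INTER_CUBIC))
print(bot.read_state()["contact_force"])
E
```

```text
[-0.63704016  0.62300352  0.00516068]
```

View pics/w3z.png

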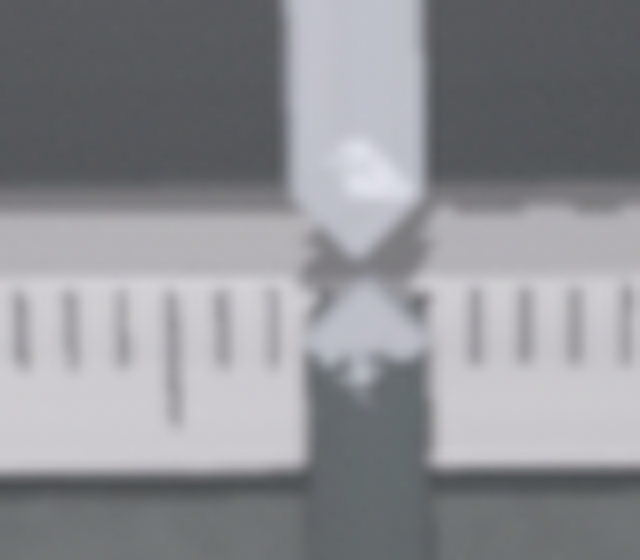

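The tips are now at u=357 and u=366, an offset of about 0.8 mm, which is within the 2.5 mm tolerance. The hand is well clear, so I'm handing in.

```bash
python3 -c "
from cell import bot
print(bot.close_job())"
```

```text
the job is handed in; nothing more can be done
None
```

The job is handed in: in the last wrist view the pointer stood about 0.8 mm short of tip to tip with the gauge clip (2.5 mm allowed). I moved the carriage only by its wheel, the hand was clear at the end, and the clock read about 12.7 s; the judge's verdict was not shown.

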